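Show a heatsink to the inspection camera

ROBOT

A 6-joint arm with a two-finger parallel gripper is mounted at the origin on the work surface. World frame = base frame: x ahead of the robot, y to its left, z up, the work surface at z = 0. Lengths are in mm, angles in rad, forces in N, time in s.
With the tool pointing down it reaches from about 275 to 1000 mm from the base axis. Payload 8.4 kg.
Tool frame: the origin (TCP) lies between the finger pads; the fingertips stand 8 mm ahead of it and the grasp point (between the pads) lies 11 mm behind it (tcp_to_tips is the distance from the TCP to the fingertips, in mm); z points along the fingers, y is the line along which they close (so a half turn about z gives the same grasp; the last joint's range is limited). The gripper opens to 85 mm and grips with 20 to 120 N. Pads are 22 mm wide; open, the fingers measure 114 mm over their backs; the gripper's body (76 mm by 85 mm) begins 54 mm behind the grasp point. The pads swing forward as they close: fully open they stand 13 mm farther back than shut.
Start: joints at [-1.345, 0.353, 1.633, -0, 1.155, -0.002], TCP at [141.145, -608.856, 239.281] pointing down, gripper open.
Joint ranges: [-2.63, 2.63], [-0.92, 2.1], [0.06, 2.66], [-1.3, 4.44], [0, 2.69], [-3.02, 3.02]. Speed limits (rad/s): [2.22, 2.22, 2.79, 3.14, 3.14, 3.14].

INTERFACE

Orientations are given as [roll, pitch, yaw] about the fixed x, y, z axes, in that order (R = Rz(yaw) Ry(pitch) Rx(roll)).
In Python, from rig import * gives the robot as it stands.
- The arm moves only by the tool step_arm, never from a script. Its argument "motion" is a list of rows, each an object with "claw": the finger opening in mm, from 0 to 85.4; "delta_pos": the shift along the tool's x, y, z in mm, a list of three; "turn": the turn about the tool's z in rad. In form: [{"claw": claw, "delta_pos": [dx, dy, dz], "turn": turn}, ...]. A call has 1 to 8 rows; each row shifts and turns the commanded pose from where the row before left it, along the tool's axes as they then stand; what a row does not reach is not made up. A row lasts 1/12 s, in which the tool goes at most 41.7 mm and 7.16 degrees, less where a joint would pass 70% of its speed; a pose out of reach is approached as far as the arm can. A call is refused whole if a number of a shift passes 41.7 or a number of a turn 0.125, either way. A call with a gripper value outside its range is refused whole. The fingers move at their own pace and stop on an object; "force" is the grip in N (left out, the last holds). Time passes only in rows, so rows that do not move let the fingers close. It gives the time, the measured TCP pose, the force, the opening and the grip force at its end, in the units of the state.
- sense(): the state, without advancing time (a new reading comes with each control period).
- grab_frame(name): name is "scene" or "top" or "wrist"; returns a dict with "img" (480x640x3 uint8, red, green, blue), "vertical_fov" (degrees; the focal length in pixels is half the picture's height over the tangent of half this angle, whatever the lens; pixels are square), "cx", "cy" (the principal point, pixels), "R" (3x3) and "t" (3): a world point X has camera coordinates R X + t. Camera axes: x right, y down, z forward; pixel columns grow to the right and rows downward; lengths in mm; the calibration is good to about 2 mm. A picture is of the moment at which its call begins. There is no depth.
- sign_off(): hands the job in; it is judged then, once.
The state is a dict: "clock": time; "qpos": joint angles; "qvel": joint speeds; "joint_efforts": joint torques, N m; "eef_pos": TCP position; "tcp_rot": TCP orientation; "contact_force": force on the tool from outside, world axes, zero at the start; "wrist_torque": the same for the moment, N m; "opening": opening from 0.0 (shut) to 1.0 (fully open); "grasp_force": force on a finger pad.
Only numpy, scipy, OpenCV 4.12 (cv2) and the standard library are available. Lean on these libraries where they do the work, as an engineer would, in place of code of your own. Each camera call takes 0.05 s, during which the arm holds its last target. There are 200 camera calls.

TASK

Pull the clamp fixture's sprung latch by its knob all the way out to its stop and leave it drawn, then lift the finned heatsink out of the fixture and hold it before the upward-tilted inspection camera: its flat underside facing the lens, 10 cm from the lens along the camera's line of sight, centred, square to that line and with its long side along the camera's long side. Finish while still holding it there steadily in the air, and do not disturb the other things on the bench.

Things in the scene. Friction and masses are not known exactly. Their poses are not given: they have to be found in the camera images.
- fixture: Clamp fixture fixed to the bench: dark steel plate 220 x 100 x 12 mm, x = -155 to +65 mm. Origin on the bench under the centre of the heatsink's seat (plate top, z = 12 mm, 4 to 5 mm high strips round it); z up, x along the plate from latch end to seat end. The latch runs along x on the -x side: guides 25 mm high, spring block 32 mm high at the -x end. The seat is open upwards.
- latch (a joint): Travel (m) of the latch, a steel bar 20 mm wide. 0 = home, its tongue 10 mm over the heatsink's base flange, holding it down; slides to the fixture's -x, away from the heatsink, to a hard stop at 0.030, where the heatsink is free. Starts at 0 to 0.004. A light return spring (1 to 2.2 N) and a friction brake (3.5 N) act: pulling takes 4.5 to 6 N, and it stays where it is left.
- knob (a point): Centre of the upright black round knob on the latch bar: 18 mm diameter, 26 mm high, this point 48 mm above the bench (knob from 35 to 61 mm), a thin neck below it, bar top at 28.5 mm. It moves with the latch; at joint 0 it is at x = -83 mm, y = 0 of the fixture.
- heatsink: Loose plain aluminium heatsink, 0.09 to 0.18 kg. Base 76 x 44 x 6 mm; on it a fin block 50 (x) x 40 (y) mm from 6 to 34 mm above the underside, fins along x, a 13 mm bare flange at each x end. Origin at the centre of the flat underside, z up through the fins, x along the 76 mm side. Starts on the seat, x along the fixture's x. Grip across the 40 mm of fins; same when turned half round.
- camera_base: Fixed foot of the inspection camera: aluminium plate 120 x 70 x 10 mm, x = -60 to +60 mm, two dark cheeks. Origin on the bench right below the lens front's centre; x along the long side, z up. Between the cheeks a grey camera body, 60 (x) x 48 mm, 34 mm lens, 44 mm white ring light; the lens front is 90 mm above the bench and looks up, leaning 20 degrees from vertical to the foot's -x.
- view (a point): Point to present at: on the line of sight, 100 mm in front of the lens (34 mm to the foot's -x of its origin, 184 mm above the bench). z axis = line of sight, away from the lens (up, leaning 20 degrees to the foot's -x); y = the foot's y; x = the camera's long side. The heatsink's underside centre belongs here, its z along this z, its x along this x, either way round.
- spray_can: Bystander: upright can, 52 mm diameter, 150 mm high; origin at the centre of its foot.
- tape_roll: Bystander: roll of tape lying flat, 64 mm diameter, 19 mm high; origin at the centre of its underside.
- meter: Bystander: grey hand multimeter lying flat, 130 x 70 x 32 mm; origin at the centre of its underside.
Not all that is in view belongs to the job. Leave any blue look-alike of the heatsink alone.

How it is judged:
By the outcome, as a careful person would: the job done as asked, in the order asked, and still so for the second after the job is handed in, while the arm keeps its last pose, push and grip.
It also fails if it takes over 48 s, if anything falls off the work surface, if the arm or the gripper's body presses on something with over 40 N, if the wrist force passes 120 N, or if a joint passes its speed limit or range.

## Working session

There is one attempt and no reset: what is moved stays moved. The work goes in short steps, Python scripts to look and compute and a tool call to move; the robot and the scene stay as the last step left them, time stands still between calls to the robot, and variables do not carry over. Pictures are saved under pics/ and viewed, at most 10 in all, crops included, and the job is handed in when it is done.

Besides the shell and the picture viewer there is one more tool, called after "Request:" by a JSON object that holds its "op" and its "data", one argument or row to a line. step_arm: Moves the arm, as the interface text tells. Its arguments: {"type":"object","properties":{"motion":{"type":"array","items":{"type":"object","properties":{"claw":{"type":"number"},"delta_pos":{"type":"array","items":{"type":"number"}},"turn":{"type":"number"}}}},"force":{"type":"number"}},"required":["motion"]}

```bash
mkdir -p pics; ls
python3 - <<'E'
from rig import *
import cv2,pickle
s=sense();print(s)
for n in ["scene","top"]:
    f=grab_frame(n);pickle.dump(f,open(f"pics/{n}0.pkl","wb"));cv2.imwrite(f"pics/{n}0.png",f["img"][:,:,::-1])
    print(n,f["vertical_fov"],f["cx"],f["cy"],f["R"],f["t"])
E
```

```text
pics
{'clock': 0.0, 'qpos': array([-1.34542757e+00,  3.53632153e-01,  1.63414680e+00,  2.36593419e-05,
        1.15518969e+00, -2.40294632e-03]), 'qvel': array([-5.93910055e-04, -4.94560613e-05,  3.96828450e-04,  4.46524679e-04,
       -1.45243598e-04, -1.31967747e-03]), 'joint_efforts': array([ 3.64986110e-03, -6.05236530e+01, -3.42056036e+01,  3.87881232e-05,
        9.39180551e-03, -2.78488656e-06]), 'eef_pos': array([ 141.03023166, -608.39993437,  238.56623988]), 'tcp_rot': array([-3.14021672e+00, -2.49384628e-05,  2.27762116e-01]), 'contact_force': array([ 1.15426062, -0.15792367, -0.50985846]), 'wrist_torque': array([-0.04253735, -0.0317711 , -0.02939813]), 'grasp_force': 0.0, 'opening': 0.9993276505094387}
scene 53.18977559671383 308.6887600190207 230.292025883322 [[ 0.82983899  0.5579362   0.00862863]
 [ 0.45907384 -0.67384373 -0.57895237]
 [-0.31720414  0.48439842 -0.81531571]] [-513.39615316 -185.94311544 1345.95245964]
top 47.38083636891503 326.9779164524761 227.75245687664807 [[-0.00589326 -0.99970392  0.0236079 ]
 [-0.99488241  0.00348022 -0.10097958]
 [ 0.10086753 -0.02408218 -0.99460836]] [ -21.27809973  616.36654894 1310.00931905]
```

View pics/top0.png

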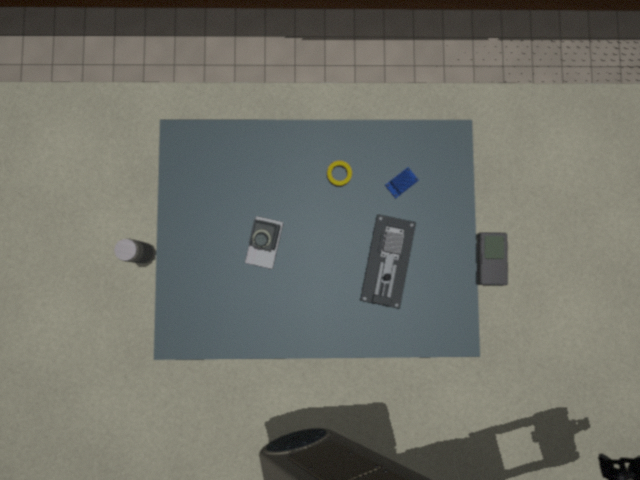

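View pics/scene0.png

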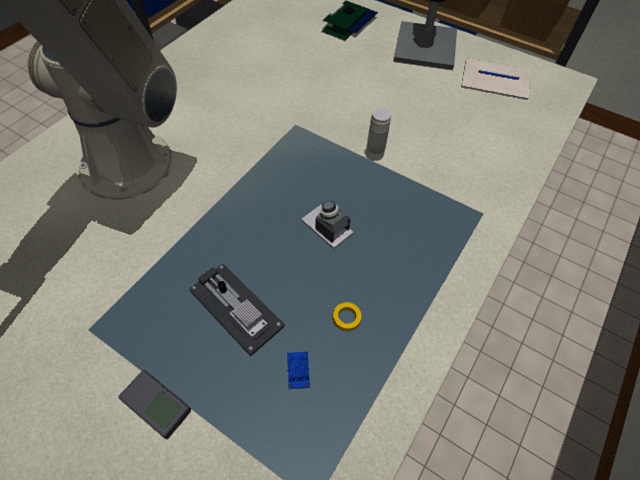

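Top view: fixture with corners near (377,215), (415,221), (400,308) and (360,301), knob near (387,277), heatsink near (393,240). The camera foot has corners near (255,217), (283,220), (272,268) and (246,264), with the lens near (262,238). The scene view agrees, with the latch end towards the robot; the blue decoy is at (298,370).

```bash
cat > h.py <<'E'
import numpy as np,cv2,pickle
from scipy.spatial.transform import Rotation as Ro
def K(f):
    F=240/np.tan(np.radians(f["vertical_fov"]/2)); return np.array([[F,0,f["cx"]],[0,F,f["cy"]],[0,0,1]])
def plane(f,uv,z):
    R,t=np.array(f["R"]),np.array(f["t"]); c=-R.T@t
    d=R.T@np.linalg.inv(K(f))@[uv[0],uv[1],1]; return c+d*(z-c[2])/d[2]
def proj(f,X):
    p=K(f)@(np.array(f["R"])@np.asarray(X,float)+f["t"]); return p[:2]/p[2]
def tri(fs,uvs):
    P=[K(f)@np.c_[np.array(f["R"]),np.array(f["t"])] for f in fs]
    A=np.vstack([np.vstack([uv[0]*p[2]-p[0],uv[1]*p[2]-p[1]]) for p,uv in zip(P,uvs)])
    return np.linalg.lstsq(A[:,:3],-A[:,3],rcond=None)[0]
def load(n): return pickle.load(open(f"pics/{n}.pkl","rb"))
def snap(n,name):
    from rig import grab_frame
    f=grab_frame(n);pickle.dump(f,open(f"pics/{name}.pkl","wb"));cv2.imwrite(f"pics/{name}.png",f["img"][:,:,::-1]);return f
def toolmove(s,X,yaw):
    "tool-frame shift (before turning) and turn to bring TCP to X with yaw"
    R=Ro.from_euler('xyz',s["tcp_rot"]).as_matrix(); return R.T@(np.asarray(X)-s["eef_pos"]), -(yaw-s["tcp_rot"][2])
E
python3 - <<'E'
from h import *
f=load("top0");g=load("scene0");np.set_printoptions(precision=1,suppress=True)
for p in [(377,215),(415,221),(400,308),(360,301)]: print("fix",plane(f,p,12))
for p in [(255,217),(283,220),(272,268),(246,264)]: print("cam",plane(f,p,10))
print("lens",plane(f,(262,238),90),tri([f,g],[(262,238),(329,208)]))
print("knob",tri([f,g],[(387,277),(222,286)]))
print("hs",plane(f,(393,240),46)); print("tape",plane(f,(340,173),19),"blue",plane(f,(402,183),34))
from rig import *
w=snap("wrist","w0"); R=np.array(w["R"]);print(-R.T@w["t"],R,w["vertical_fov"])
E
```

```text
fix [ 649.8 -149.9   12. ]
fix [ 634.4 -244.9   12. ]
fix [ 419.2 -203.1   12. ]
fix [ 437.  -104.8   12. ]
cam [646.  154.4  10. ]
cam [638.2  84.8  10. ]
cam [519.1 111.6  10. ]
cam [529.3 175.6  10. ]
lens [586.8 129.1  90. ] [587.8 130.   85.9]
knob [ 495.7 -166.3   51.1]
hs [ 584.3 -183.9   46. ]
tape [755.1 -57.9  19. ] blue [ 726.7 -210.6   34. ]
[ 209.5 -592.3  373.3] [[ 0.2 -1.  -0. ]
 [-0.9 -0.2  0.3]
 [-0.3 -0.1 -1. ]] 62.867484002298404
```

Run:
```python
import cv2
a=cv2.imread("pics/top0.png")[200:320,220:430];b=cv2.imread("pics/scene0.png")[180:370,180:370]
a=cv2.resize(a,(630,360),interpolation=cv2.INTER_CUBIC)[:, :];b=cv2.resize(b[:120,100:190],(270,360),interpolation=cv2.INTER_CUBIC)
import numpy as np
cv2.imwrite("pics/crop0.png",cv2.resize(np.hstack([a,b]),(800,320)))
```

```text
(no output)
```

View pics/crop0.png

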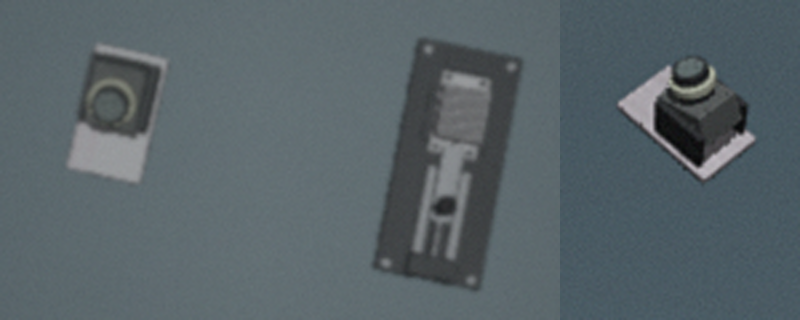

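Foot's -x points towards the robot, like the fixture's -x. Moving the wrist camera above the fixture.

Request:
{"op": "step_arm", "data": {
  "motion": [
    {"claw": 60, "delta_pos": [15, -10, 0], "turn": 0.03},
    {"claw": 60, "delta_pos": [30, -21, 0], "turn": 0},
    {"claw": 60, "delta_pos": [30, -21, 0], "turn": 0},
    {"claw": 60, "delta_pos": [30, -21, 0], "turn": 0},
    {"claw": 60, "delta_pos": [30, -21, 0], "turn": 0},
    {"claw": 60, "delta_pos": [30, -21, 0], "turn": 0},
    {"claw": 60, "delta_pos": [30, -21, 0], "turn": 0},
    {"claw": 60, "delta_pos": [30, -21, 0], "turn": 0}
  ]
}}

```text
clock: 0.82
eef_pos: [331.3, -408.8, 239.2]
tcp_rot: [-3.141, 0.0, 0.198]
contact_force: [0.8, -0.2, 0.2]
opening: 0.705
grasp_force: 0.0
```

Request:
{"op": "step_arm", "data": {
  "motion": [
    {"claw": 60, "delta_pos": [32, -22, 0], "turn": 0},
    {"claw": 60, "delta_pos": [32, -22, 0], "turn": 0},
    {"claw": 60, "delta_pos": [32, -22, 0], "turn": 0},
    {"claw": 60, "delta_pos": [32, -22, 0], "turn": 0},
    {"claw": 60, "delta_pos": [32, -22, 0], "turn": 0.1},
    {"claw": 60, "delta_pos": [30, -20, 0], "turn": 0.1},
    {"claw": 60, "delta_pos": [18, -12, 0], "turn": 0.1},
    {"claw": 60, "delta_pos": [0, 0, 0], "turn": 0.1}
  ]
}}

```text
clock: 1.48
eef_pos: [514.9, -233.6, 239.2]
tcp_rot: [-3.141, -0.001, -0.204]
contact_force: [-0.5, -0.0, -0.4]
opening: 0.703
grasp_force: 0.0
```

Run:
```python
from h import *
from rig import *
s=sense();print(s["clock"],s["eef_pos"],s["tcp_rot"])
w=snap("wrist","w1");print(-np.array(w["R"]).T@w["t"])
```

```text
1.4833 [ 514.88900252 -233.56430751  239.17814024] [-3.14071058e+00 -1.32575639e-03 -2.04024079e-01]
[ 583.44919071 -246.76163991  373.92783092]
```

View pics/w1.png

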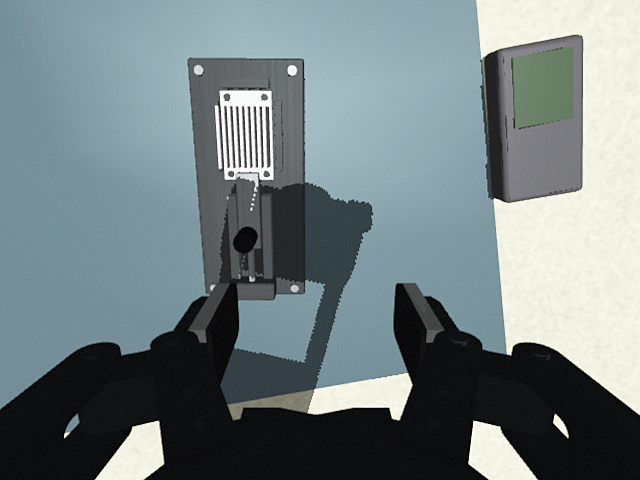

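The wrist picture shows the plate's corners at about (188,59), (303,59), (305,294) and (208,290). The knob is at (246,239), the heatsink's base runs from (219,91) to (274,180), and the spring block's front edge is at (233–275, 299). The meter is on the right, well clear.

Run:
```python
from h import *
np.set_printoptions(precision=1,suppress=True)
w=load("w1")
for p in [(188,59),(303,59),(305,294),(208,290),(198,71),(291,71),(294,289),(210,289)]: print(plane(w,p,12))
print("knob",plane(w,(246,237),50)); print("flange",[plane(w,p,18) for p in [(219,91),(271,90),(274,179),(224,180)]])
print("block",[plane(w,p,32) for p in [(234,283),(275,282),(275,299),(233,297)]])
f=load("top0");g=load("scene0");print("knob3",tri([f,g,w],[(387,277),(222,286),(246,239)]))
```

```text
[ 654.6 -149.8   12. ]
[ 634.7 -245.9   12. ]
[ 421.  -201.6   12. ]
[ 444.9 -107.5   12. ]
[ 643.7 -155.5   12. ]
[ 627.4 -233.8   12. ]
[ 428.5 -192.    12. ]
[ 445.6 -109.8   12. ]
knob [ 500.6 -167.9   50. ]
flange [array([ 623.6, -170.1,   18. ]), array([ 615.4, -213.9,   18. ]), array([ 540.5, -198.7,   18. ]), array([ 548.9, -154. ,   18. ])]
block [array([ 454.5, -141.1,   32. ]), array([ 447.7, -179.1,   32. ]), array([ 430.7, -175.1,   32. ]), array([ 440.8, -136.5,   32. ])]
knob3 [ 496.3 -166.5   50. ]
```

Request:
{"op": "step_arm", "data": {
  "motion": [
    {"claw": 60, "delta_pos": [-10, -30, 0], "turn": 0},
    {"claw": 60, "delta_pos": [-15, -30, 5], "turn": 0},
    {"claw": 60, "delta_pos": [-5, -5, 10], "turn": 0},
    {"claw": 60, "delta_pos": [0, 0, 0], "turn": 0}
  ]
}}

```text
clock: 1.87
eef_pos: [493.2, -164.9, 222.6]
tcp_rot: [-3.141, 0.003, -0.199]
contact_force: [-0.4, 0.2, -0.6]
opening: 0.702
grasp_force: 0.0
```

Run:
```python
from h import *
from rig import *
s=sense();print(s["clock"],s["eef_pos"],s["tcp_rot"])
w=snap("wrist","w2");print(-np.array(w["R"]).T@w["t"])
```

```text
1.8667 [ 493.16223183 -164.91924632  222.62816622] [-3.14112059  0.00345311 -0.19859787]
[ 562.42311463 -177.8277668   357.02417056]
```

View pics/w2.png

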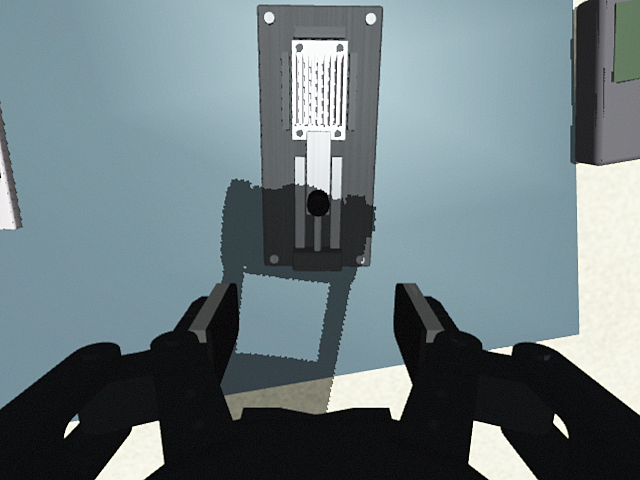

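In this second wrist view the flange corners are (292,40), (347,40), (347,139) and (292,139). The knob centre is (318,203), the plate corners are (257,6), (383,5), (370,265) and (265,265), and the block spans (293–341, 249–270).

Run:
```python
from h import *
np.set_printoptions(precision=1,suppress=True)
w1=load("w1");w=load("w2")
print("plate",[plane(w,p,12) for p in [(257,6),(383,5),(370,265),(265,265)]])
print("knob",tri([w1,w],[(246,239),(318,203)]))
q1=[(219,91),(271,90),(274,179),(224,180)];q2=[(292,40),(347,40),(347,139),(292,139)]
P=[tri([w1,w],[a,b]) for a,b in zip(q1,q2)];print(P,np.mean(P,0))
Q=[plane(w,p,18) for p in q2];print(Q,np.mean(Q,0)); d=Q[0]+Q[1]-Q[2]-Q[3];print(np.arctan2(d[1],d[0]))
B=[plane(w,p,32) for p in [(293,249),(341,249),(341,270),(293,270)]];print("block",B)
c=np.mean(Q,0);y=-0.2
for n,X in [("knob",tri([w1,w],[(246,239),(318,203)]))]+[("b",b) for b in B]:
    v=X-c;print(n,v[0]*np.cos(y)+v[1]*np.sin(y),-v[0]*np.sin(y)+v[1]*np.cos(y))
```

```text
plate [array([ 654.4, -149.1,   12. ]), array([ 635.5, -246.2,   12. ]), array([ 422.3, -201.2,   12. ]), array([ 441.8, -104.7,   12. ])]
knob [ 497.2 -166.2   44.9]
[array([ 623.2, -171. ,   22.5]), array([ 615.6, -213.7,   16.2]), array([ 541. , -199.6,   23.7]), array([ 549.5, -154.9,   21.8])] [ 582.3 -184.8   21. ]
[array([ 624. , -170.9,   18. ]), array([ 615.4, -213.5,   18. ]), array([ 540.4, -200. ,   18. ]), array([ 549.6, -154.6,   18. ])] [ 582.4 -184.8   18. ]
-0.19662617156616108
block [array([ 458.4, -136.4,   32. ]), array([ 450.1, -177.4,   32. ]), array([ 430.8, -173.9,   32. ]), array([ 439.2, -132.2,   32. ])]
knob -87.10572822461465 1.2626750441180192
b -131.075159217337 22.810486897663882
b -131.03484561774667 -19.091285667719564
b -150.67145025136918 -19.45285985182192
b -150.71372381205643 23.108223999350443
```

Request:
{"op": "step_arm", "data": {
  "motion": [
    {"claw": 40, "delta_pos": [4.6, 1, 15], "turn": 0.004},
    {"claw": 40, "delta_pos": [0, 0, 30], "turn": 0},
    {"claw": 40, "delta_pos": [0, 0, 35], "turn": 0},
    {"claw": 40, "delta_pos": [0, 0, 35], "turn": 0},
    {"claw": 40, "delta_pos": [0, 0, 25], "turn": 0},
    {"claw": 40, "delta_pos": [0, 0, 20], "turn": 0},
    {"claw": 40, "delta_pos": [0, 0, 10], "turn": 0},
    {"claw": 40, "delta_pos": [0, 0, 6], "turn": 0}
  ]
}}

```text
clock: 2.58
eef_pos: [499.5, -169.5, 47.1]
tcp_rot: [3.142, 0.001, -0.206]
contact_force: [0.2, -0.5, -1.1]
opening: 0.466
grasp_force: 0.0
```

Request:
{"op": "step_arm", "data": {
  "motion": [
    {"claw": 10, "delta_pos": [0, 0, 0], "turn": 0},
    {"claw": 10, "delta_pos": [0, 0, 0], "turn": 0},
    {"claw": 10, "delta_pos": [0, 0, 0], "turn": 0},
    {"claw": 10, "delta_pos": [0, 0, 0], "turn": 0},
    {"claw": 10, "delta_pos": [0, 0, 0], "turn": 0},
    {"claw": 10, "delta_pos": [0, 0, 0], "turn": 0}
  ],
  "force": 50
}}

```text
clock: 3.08
eef_pos: [500.4, -168.0, 49.2]
tcp_rot: [-3.141, -0.002, -0.206]
contact_force: [2.3, 5.5, -9.2]
opening: 0.186
grasp_force: 48.9
```

Request:
{"op": "step_arm", "data": {
  "motion": [
    {"claw": 10, "delta_pos": [-4, 0, 0], "turn": 0},
    {"claw": 10, "delta_pos": [-6, 0, 0], "turn": 0},
    {"claw": 10, "delta_pos": [-6, 0, 0], "turn": 0},
    {"claw": 10, "delta_pos": [-6, 0, 0], "turn": 0},
    {"claw": 10, "delta_pos": [-4, 0, 0], "turn": 0},
    {"claw": 10, "delta_pos": [0, 0, 0], "turn": 0}
  ]
}}

```text
clock: 3.58
eef_pos: [475.0, -162.7, 49.2]
tcp_rot: [-3.141, -0.002, -0.206]
contact_force: [3.3, 5.6, -10.6]
opening: 0.185
grasp_force: 49.3
```

Request:
{"op": "step_arm", "data": {
  "motion": [
    {"claw": 10, "delta_pos": [-2, 0, 0], "turn": 0},
    {"claw": 10, "delta_pos": [-2, 0, 0], "turn": 0},
    {"claw": 10, "delta_pos": [0, 0, 0], "turn": 0}
  ]
}}

```text
clock: 3.83
eef_pos: [473.6, -162.5, 49.4]
tcp_rot: [-3.141, -0.007, -0.207]
contact_force: [12.7, 6.1, -19.6]
opening: 0.187
grasp_force: 49.3
```

Force rose at about 30 mm of travel, which is the stop. Releasing, rising and looking.

Request:
{"op": "step_arm", "data": {
  "motion": [
    {"claw": 60, "delta_pos": [0, 0, 0], "turn": 0},
    {"claw": 60, "delta_pos": [0, 0, 0], "turn": 0},
    {"claw": 60, "delta_pos": [0, 0, 0], "turn": 0},
    {"claw": 60, "delta_pos": [0, 0, 0], "turn": 0},
    {"claw": 60, "delta_pos": [0, 0, -20], "turn": 0},
    {"claw": 60, "delta_pos": [0, 0, -35], "turn": 0},
    {"claw": 60, "delta_pos": [20, 0, -20], "turn": 0},
    {"claw": 60, "delta_pos": [0, 0, 0], "turn": 0}
  ]
}}

```text
clock: 4.5
eef_pos: [495.3, -168.2, 128.3]
tcp_rot: [3.14, -0.01, -0.206]
contact_force: [0.2, -0.0, 1.3]
opening: 0.701
grasp_force: 0.0
```

Run:
```python
from h import *
from rig import *
s=sense();print(s["clock"],s["eef_pos"],s["tcp_rot"],s["opening"])
w=snap("wrist","w3")
```

```text
4.5 [ 495.26600683 -168.1961301   128.32089938] [ 3.14032346 -0.01026132 -0.20631791] 0.7005668916660944
```

View pics/w3.png

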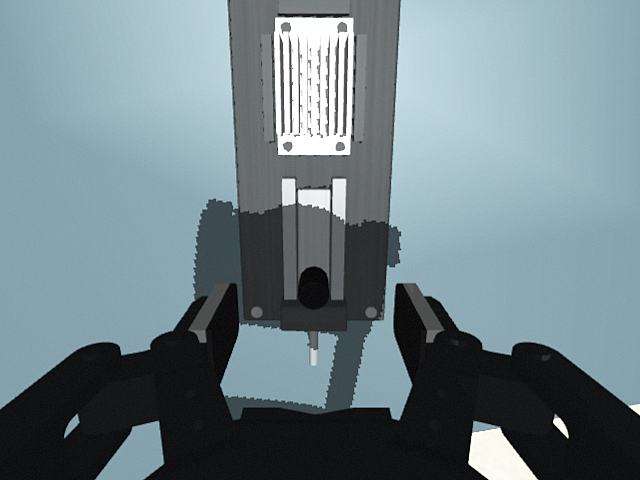

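The latch is fully drawn: the tongue is clear of the heatsink, the knob is at (314,288), and a latch rod now sticks out behind the block at (314,350). Going over the heatsink next.

Request:
{"op": "step_arm", "data": {
  "motion": [
    {"claw": 62, "delta_pos": [15, 0, 0], "turn": 0},
    {"claw": 62, "delta_pos": [30, 0, 0], "turn": 0},
    {"claw": 62, "delta_pos": [30, 0, 10], "turn": 0},
    {"claw": 62, "delta_pos": [14, -1.6, 20], "turn": 0},
    {"claw": 62, "delta_pos": [0, 0, 15], "turn": 0},
    {"claw": 62, "delta_pos": [0, 0, 0], "turn": 0},
    {"claw": 62, "delta_pos": [0, 0, 0], "turn": 0}
  ]
}}

```text
clock: 5.13
eef_pos: [575.4, -182.5, 76.7]
tcp_rot: [-3.141, 0.004, -0.206]
contact_force: [-0.0, -0.5, -0.0]
opening: 0.724
grasp_force: 0.0
```

Run:
```python
from h import *
from rig import *
s=sense();print(s["eef_pos"],s["tcp_rot"],s["qpos"]);print(toolmove(s,[582.5,-184.7,31],-0.203))
```

```text
[ 575.40264472 -182.54782459   76.70705681] [-3.14121255  0.00423007 -0.20613656] [-3.09660583e-01  5.15348612e-01  1.79671026e+00 -7.97662141e-05
  8.33780484e-01  1.46732684e+00]
(array([ 7.58088104,  0.67128769, 45.67514608]), np.float64(-0.0031365560471075526))
```

Request:
{"op": "step_arm", "data": {
  "motion": [
    {"claw": 62, "delta_pos": [7.5, 0.7, 0], "turn": -0.003},
    {"claw": 62, "delta_pos": [0, 0, 15], "turn": 0},
    {"claw": 62, "delta_pos": [0, 0, 20], "turn": 0},
    {"claw": 62, "delta_pos": [0, 0, 10.5], "turn": 0},
    {"claw": 62, "delta_pos": [0, 0, 0], "turn": 0},
    {"claw": 30, "delta_pos": [0, 0, 0], "turn": 0},
    {"claw": 30, "delta_pos": [0, 0, 0], "turn": 0},
    {"claw": 30, "delta_pos": [0, 0, 0], "turn": 0}
  ],
  "force": 40
}}

```text
clock: 5.8
eef_pos: [585.3, -185.6, 34.1]
tcp_rot: [3.141, -0.002, -0.203]
contact_force: [0.2, 0.8, -1.1]
opening: 0.459
grasp_force: 41.4
```

Request:
{"op": "step_arm", "data": {
  "motion": [
    {"claw": 30, "delta_pos": [0, 0, 0], "turn": 0},
    {"claw": 30, "delta_pos": [0, 0, 0], "turn": 0},
    {"claw": 30, "delta_pos": [0, 0, 0], "turn": 0}
  ]
}}

```text
clock: 6.05
eef_pos: [585.3, -185.5, 34.0]
tcp_rot: [3.141, -0.002, -0.203]
contact_force: [-0.9, 0.6, 6.8]
opening: 0.458
grasp_force: 42.4
```

Request:
{"op": "step_arm", "data": {
  "motion": [
    {"claw": 30, "delta_pos": [0, 0, -12], "turn": 0},
    {"claw": 30, "delta_pos": [0, 0, -30], "turn": 0},
    {"claw": 30, "delta_pos": [0, 0, -38], "turn": 0},
    {"claw": 30, "delta_pos": [-20, 7, -20], "turn": 0},
    {"claw": 30, "delta_pos": [-36, 12, 0], "turn": 0},
    {"claw": 30, "delta_pos": [-36, 12, 0], "turn": 0},
    {"claw": 30, "delta_pos": [-36, 12, 0], "turn": 0},
    {"claw": 30, "delta_pos": [-20, 7, 0], "turn": 0}
  ],
  "force": 60
}}

```text
clock: 6.72
eef_pos: [425.2, -203.7, 133.1]
tcp_rot: [-3.141, 0.003, -0.203]
contact_force: [-0.5, -0.1, -0.7]
opening: 0.452
grasp_force: 62.7
```

Request:
{"op": "step_arm", "data": {
  "motion": [
    {"claw": 30, "delta_pos": [0, 0, 0], "turn": -0.12},
    {"claw": 30, "delta_pos": [0, 0, 0], "turn": -0.12},
    {"claw": 30, "delta_pos": [0, 0, 0], "turn": -0.12},
    {"claw": 30, "delta_pos": [0, 0, 0], "turn": -0.12},
    {"claw": 30, "delta_pos": [0, 0, 0], "turn": -0.12},
    {"claw": 30, "delta_pos": [0, 0, 0], "turn": -0.12},
    {"claw": 30, "delta_pos": [0, 0, 0], "turn": -0.12},
    {"claw": 30, "delta_pos": [0, 0, 0], "turn": -0.12}
  ]
}}

```text
clock: 7.38
eef_pos: [429.4, -204.3, 133.5]
tcp_rot: [3.141, -0.0, 0.763]
contact_force: [-0.1, -0.2, -1.1]
opening: 0.451
grasp_force: 62.9
```

Request:
{"op": "step_arm", "data": {
  "motion": [
    {"claw": 30, "delta_pos": [0, 0, 0], "turn": -0.12},
    {"claw": 30, "delta_pos": [0, 0, 0], "turn": -0.12},
    {"claw": 30, "delta_pos": [0, 0, 0], "turn": -0.12},
    {"claw": 30, "delta_pos": [0, 0, 0], "turn": -0.12},
    {"claw": 30, "delta_pos": [0, 0, 0], "turn": -0.12},
    {"claw": 30, "delta_pos": [0, 0, 0], "turn": 0},
    {"claw": 30, "delta_pos": [0, 0, 0], "turn": 0}
  ]
}}

```text
clock: 7.97
eef_pos: [429.5, -204.4, 133.3]
tcp_rot: [3.141, 0.0, 1.353]
contact_force: [0.6, 0.5, -0.4]
opening: 0.45
grasp_force: 62.9
```

Run:
```python
from h import *
from rig import *
s=sense();print(s["eef_pos"],s["tcp_rot"],s["qpos"],s["opening"],s["grasp_force"],s["contact_force"]);print(toolmove(s,[429.3,-205,66],1.366))
w=snap("wrist","w4")
```

```text
[ 429.47475908 -204.37769424  133.28988992] [3.14118338e+00 9.96493842e-05 1.35304218e+00] [-4.47315666e-01  2.62993270e-01  2.04191282e+00 -5.26101180e-06
  8.36265346e-01 -2.29558018e-01] 0.45021703406192404 62.851234674453735 [ 0.62952608  0.49936389 -0.4424895 ]
(array([-6.38659162e-01, -6.37309731e-02,  6.72899335e+01]), np.float64(-0.012957815755052282))
```

View pics/w4.png

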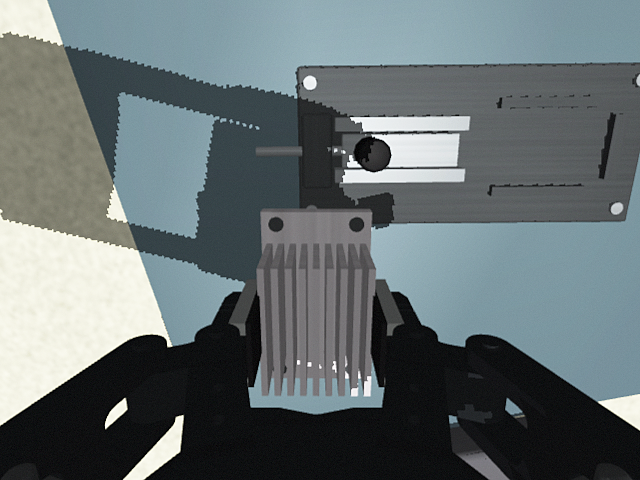

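The heatsink is held level. Its front flange corners are at (260,209) and (372,209). The spring block is ahead at (303–335, 113–187). Lowering near the block's side edge.

Request:
{"op": "step_arm", "data": {
  "motion": [
    {"claw": 30, "delta_pos": [0, 0, 12], "turn": -0.013},
    {"claw": 30, "delta_pos": [0, 0, 25], "turn": 0},
    {"claw": 30, "delta_pos": [0, 0, 20], "turn": 0},
    {"claw": 30, "delta_pos": [0, 0, 12], "turn": 0},
    {"claw": 30, "delta_pos": [0, 0, 4], "turn": 0},
    {"claw": 30, "delta_pos": [0, 0, 0], "turn": 0},
    {"claw": 30, "delta_pos": [0, 0, 0], "turn": 0}
  ],
  "force": 30
}}

```text
clock: 8.6
eef_pos: [429.7, -204.5, 60.2]
tcp_rot: [3.141, 0.0, 1.368]
contact_force: [-0.0, -0.3, -1.6]
opening: 0.45
grasp_force: 62.7
```

Request:
{"op": "step_arm", "data": {
  "motion": [
    {"claw": 30, "delta_pos": [0, 0, 2], "turn": 0},
    {"claw": 30, "delta_pos": [0, 0, 2], "turn": 0},
    {"claw": 30, "delta_pos": [0, 0, 2], "turn": 0},
    {"claw": 30, "delta_pos": [0, 0, 1], "turn": 0},
    {"claw": 30, "delta_pos": [0, 0, 0], "turn": 0}
  ],
  "force": 24
}}

```text
clock: 9.02
eef_pos: [430.0, -204.8, 53.7]
tcp_rot: [3.141, 0.001, 1.37]
contact_force: [-2.9, -0.8, 11.8]
opening: 0.45
grasp_force: 64.5
```

Request:
{"op": "step_arm", "data": {
  "motion": [
    {"claw": 38, "delta_pos": [0, 0, 0], "turn": 0},
    {"claw": 38, "delta_pos": [0, 0, 1], "turn": 0},
    {"claw": 38, "delta_pos": [0, 0, 0], "turn": 0}
  ],
  "force": 20
}}

```text
clock: 9.27
eef_pos: [430.1, -205.2, 53.2]
tcp_rot: [3.14, 0.001, 1.37]
contact_force: [-5.8, -2.7, 19.0]
opening: 0.452
grasp_force: 65.4
```

Request:
{"op": "step_arm", "data": {
  "motion": [
    {"claw": 38, "delta_pos": [0, 0, 1], "turn": 0},
    {"claw": 38, "delta_pos": [0, 0, 1], "turn": 0},
    {"claw": 38, "delta_pos": [0, 0, 0], "turn": 0}
  ]
}}

```text
clock: 9.52
eef_pos: [430.1, -206.1, 51.7]
tcp_rot: [3.14, 0.002, 1.371]
contact_force: [-10.3, -9.4, 26.3]
opening: 0.458
grasp_force: 67.0
```

Request:
{"op": "step_arm", "data": {
  "motion": [
    {"claw": 38, "delta_pos": [0, 0, 1], "turn": 0},
    {"claw": 38, "delta_pos": [0, 0, 1], "turn": 0},
    {"claw": 38, "delta_pos": [0, 0, 0], "turn": 0}
  ]
}}

```text
clock: 9.77
eef_pos: [430.1, -206.8, 50.0]
tcp_rot: [3.139, 0.003, 1.372]
contact_force: [-12.7, -13.9, 28.3]
opening: 0.454
grasp_force: 68.4
```

Run:
```python
from h import *
w=snap("wrist","w5")
a=load("w4")["img"];b=w["img"]
cv2.imwrite("pics/cmp5.png",np.hstack([a[170:430,200:440],b[170:430,200:440]])[:,:,::-1].repeat(1,0))
```

```text
(no output)
```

View pics/cmp5.png

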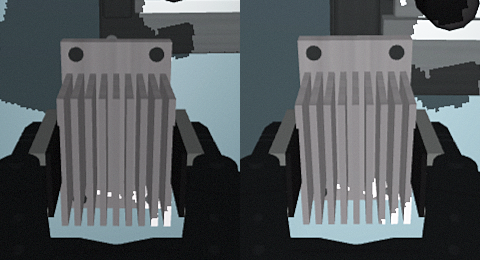

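It is pivoting: the flange rises and the fin ends foreshorten, with the force level at about 28 N. Continuing.

Request:
{"op": "step_arm", "data": {
  "motion": [
    {"claw": 38, "delta_pos": [0, 0, 1], "turn": 0},
    {"claw": 38, "delta_pos": [0, 0, 1], "turn": 0},
    {"claw": 38, "delta_pos": [0, 0, 1], "turn": 0},
    {"claw": 38, "delta_pos": [0, 0, 0], "turn": 0}
  ]
}}

```text
clock: 10.15
eef_pos: [430.0, -207.5, 47.3]
tcp_rot: [3.139, 0.004, 1.372]
contact_force: [-16.4, -18.6, 34.1]
opening: 0.456
grasp_force: 71.1
```

Request:
{"op": "step_arm", "data": {
  "motion": [
    {"claw": 38, "delta_pos": [0, 0, 1], "turn": 0},
    {"claw": 38, "delta_pos": [0, 0, 1], "turn": 0},
    {"claw": 38, "delta_pos": [0, 0, 1], "turn": 0},
    {"claw": 38, "delta_pos": [0, 0, 0], "turn": 0}
  ]
}}

```text
clock: 10.48
eef_pos: [430.0, -208.0, 44.4]
tcp_rot: [3.139, 0.005, 1.372]
contact_force: [-16.8, -22.7, 35.5]
opening: 0.456
grasp_force: 73.9
```

Run:
```python
from h import *
w=snap("wrist","w6");s=snap("scene","s6")
b=w["img"][170:430,200:440];u=[int(v) for v in proj(s,[430,-206,50])];print(u)
c=s["img"][u[1]-65:u[1]+65,u[0]-60:u[0]+60]
a=load("w4")["img"][170:430,200:440]
cv2.imwrite("pics/cmp6.png",np.hstack([a,b,cv2.resize(c,(240,260))])[:,:,::-1])
```

```text
[187, 284]
```

View pics/cmp6.png

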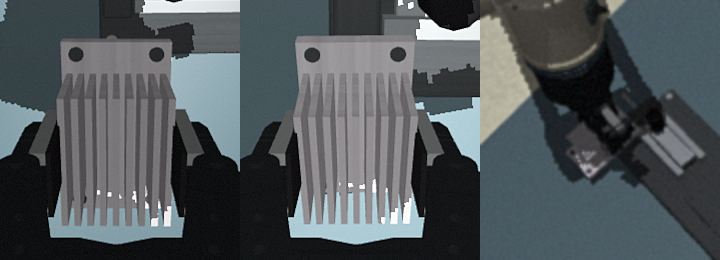

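Pivoting further: flange corners now at about (257,207) and (374,207), holes at (272,225) and (357,225). The scene crop shows the far end dipped. Now I'll fit the pose numerically.

```bash
cat > pose.py <<'E'
from h import *
from scipy.optimize import least_squares
# camera in tool frame from w4 (level hold): tool pose then
T4=np.array([429.475,-204.378,133.29]);R4=Ro.from_euler('xyz',[3.14118,0.0001,1.35304]).as_matrix()
f4=load("w4");Rc=f4["R"]@R4;tc=f4["R"]@T4+f4["t"]
def pix(pt): # tool-frame pts -> pixels
    p=(Rc@np.atleast_2d(pt).T).T+tc;q=(K(f4)@p.T).T;return q[:,:2]/q[:,2:]
def hs2tool(P,phi,x,y,z,yaw=0,roll=0):
    # level: hs x->tool x, hs y->-tool y, hs z->-tool z ; phi lifts +x end
    M=Ro.from_euler('xyz',[roll,-phi,yaw]).as_matrix()
    return (np.atleast_2d(P)@M.T)@np.diag([1,-1,-1.])+[x,y,z]
def holes(img):
    g=cv2.cvtColor(img,cv2.COLOR_RGB2GRAY)[195:250,240:395]
    n,l,st,c=cv2.connectedComponentsWithStats((g<85).astype(np.uint8))
    return [(c[i]+[240,195],st[i,4]) for i in range(1,n) if 80<st[i,4]<320 and st[i,0]>0 and st[i,1]>0 and st[i,0]+st[i,2]<155 and .7<st[i,2]/st[i,3]<1.6]
E
python3 - <<'E'
from pose import *
np.set_printoptions(precision=1,suppress=True)
F=[[38,22,6],[38,-22,6],[25,20,34],[25,-20,34],[-25,20,34],[-25,-20,34],[25,20,6],[25,-20,6]]
print(pix(hs2tool(F,0,-2.9,0,22)))
for n in ["w4","w5","w6"]:
    im=load(n)["img"];print(n,holes(im))
    g=cv2.cvtColor(im,cv2.COLOR_RGB2GRAY)
    print(g[195:215,300],g[235:285,316]);
E
```

```text
[[256.9 211.2]
 [368.7 211.1]
 [252.3 268.1]
 [372.2 268. ]
 [258.4 395.2]
 [367.  395.2]
 [263.2 242.7]
 [362.6 242.6]]
w4 [(array([275.4, 223.9]), np.int32(177)), (array([356.1, 224.1]), np.int32(176))]
[ 33  34  32  33  37  35  42  40  37  39  36  38  31  64  91  92  92 116
 130 126] [124 126 124 124 126 128 129 128 111  96  91  87  93  90  90  96  94  91
  93  95  88  89  90  91  91  91  91  94  94  95  92  89  89  94 114 121
 120 118 119 117 118 120 121 119 120 118 120 119 120 119]
w5 [(array([273.2, 222.6]), np.int32(170)), (array([356.1, 222. ]), np.int32(174))]
[ 52  57  50  52  53  54  51  48  50  45  84 117 120 117 113 136 155 153
 149 151] [153 153 157 155 152 159 139 118 119 119 120 116 118 116 120 120 118 120
 123 121 120 121 117 113 119 118 115 116 117 119 122 120 123 122 121 115
 121 118 110 122 142 146 146 146 145 145 143 145 146 146]
w6 [(array([271.8, 224.6]), np.int32(179)), (array([357.6, 223.9]), np.int32(178)), (array([379. , 245.3]), np.int32(115))]
[ 56  54  55  52  54  51  53  54  52  47  88 125 134 125 126 127 123 142
 155 150] [155 153 156 151 152 156 156 154 136 125 129 131 129 125 122 126 124 128
 124 131 132 131 127 130 130 130 133 130 127 123 124 122 125 129 129 127
 127 127 128 129 132 129 132 130 129 128 129 124 124 122]
```

```bash
cat >> pose.py <<'E'
def fit(im,ftop=None,verbose=True):
    g=cv2.cvtColor(im,cv2.COLOR_RGB2GRAY).astype(float)
    H=sorted([h[0] for h in holes(im) if h[1]>150],key=lambda v:v[0])
    def obs(p,hx=31.5,hy=16):
        return hs2tool([[31.5,16,6],[31.5,-16,6]],*p)
    # hole position calibrated on w4
    return H,g
HX=HY=None
def calib():
    H=np.array(sorted([h[0] for h in holes(load("w4")["img"])],key=lambda v:v[0]))
    r=least_squares(lambda q:(pix(hs2tool([[q[0],q[1],6],[q[0],-q[1],6]],0,-2.9,q[2],22,q[3]))-H).ravel(),[31.5,16,0,0])
    return r.x
def solve(hol,rows,q):
    """hol 2x2 px; rows: list of (model pt, row) ; returns phi,x,y,z,yaw,roll"""
    def res(p):
        a=(pix(hs2tool([[q[0],q[1],6],[q[0],-q[1],6]],*p))-hol).ravel()
        b=[pix(hs2tool(m,*p))[0,1]-v for m,v in rows]
        return np.r_[a,np.array(b)*.7,p[4:]*3]
    return least_squares(res,[0.2,-2.9,q[2],22,q[3],0])
E
python3 - <<'E'
from pose import *
np.set_printoptions(precision=2,suppress=True)
print("calib",calib())
for n in ["w4","w5","w6"]:
    g=cv2.cvtColor(load(n)["img"],cv2.COLOR_RGB2GRAY).astype(int)
    print(n,"\n",g[255:300,316],"\n",g[380:405:1,316],g[380:405,303]);
E
```

```text
calib [32.76 16.01  1.06 -0.  ]
w4 
 [ 88  89  90  91  91  91  91  94  94  95  92  89  89  94 114 121 120 118
 119 117 118 120 121 119 120 118 120 119 120 119 116 117 118 119 119 118
 120 119 119 118 118 119 118 118 116] 
 [118 119 120 120 117 120 121 121 120 120 122 122 125 115 117 131 150 156
 152 153 152 153 150 153 153] [121 119 120 121 121 119 119 119 121 121 120 119 122 119 119 126 149 156
 154 153 156 152 154 152 155]
w5 
 [120 121 117 113 119 118 115 116 117 119 122 120 123 122 121 115 121 118
 110 122 142 146 146 146 145 145 143 145 146 146 143 144 145 143 144 143
 143 146 144 146 144 145 144 141 147] 
 [146 145 146 147 144 142 145 149 146 147 148 146 141 151 183 197 193 192
 195 191 192 193 195 193 192] [146 142 145 145 147 146 146 145 142 145 144 144 146 153 183 198 196 192
 193 191 192 193 190 192 194]
w6 
 [132 131 127 130 130 130 133 130 127 123 124 122 125 129 129 127 127 127
 128 129 132 129 132 130 129 128 129 124 124 122 120 133 143 143 145 149
 144 146 143 145 144 146 147 143 143] 
 [143 145 147 147 147 145 147 145 147 144 147 146 143 159 190 201 196 195
 194 195 197 196 197 197 194] [144 147 146 144 144 147 145 142 146 146 145 148 143 150 184 201 197 198
 199 195 195 199 196 196 196]
```

```bash
cat > run.py <<'E'
from pose import *
np.set_printoptions(precision=2,suppress=True)
q=calib()
M=[[38,0,6],[25,0,6],[25,0,34],[-25,0,34]]
def go(n,rows):
    hol=np.array(sorted([h[0] for h in holes(load(n)["img"]) if h[1]>140],key=lambda v:v[0]))[:2]
    r=solve(hol,list(zip(M,rows)),q);p=r.x;print(n,"phi",np.degrees(p[0]),"xyz",p[1:4],"yaw,roll",np.degrees(p[4:]),"res",r.fun[:8]);return p
E
python3 - <<'E'
from run import *
go("w4",[211.5,243,269,395.5]);go("w5",[210,241.3,274.5,393.8]);go("w6",[212.2,243,286.5,393.7])
E
```

```text
w4 phi 0.4924762436787133 xyz [-2.8   1.03 21.89] yaw,roll [-0.18  0.13] res [-0.1   0.14  0.1   0.14 -0.16 -0.14 -0.04 -0.05]
w5 phi 5.603716620016733 xyz [-0.48  0.97 21.16] yaw,roll [ 0.4  -0.11] res [-0.04  0.18  0.04  0.18 -0.28 -0.2  -0.02 -0.02]
w6 phi 12.44343695816371 xyz [ 1.44  1.01 19.66] yaw,roll [ 0.47 -0.07] res [-0.04  0.23  0.04  0.23 -0.29 -0.33 -0.03 -0.  ]
```

Request:
{"op": "step_arm", "data": {
  "motion": [
    {"claw": 38, "delta_pos": [-0.5, 0, 1], "turn": 0},
    {"claw": 38, "delta_pos": [-0.5, 0, 1], "turn": 0},
    {"claw": 38, "delta_pos": [0, 0, 1], "turn": 0},
    {"claw": 38, "delta_pos": [0, 0, 0.5], "turn": 0},
    {"claw": 38, "delta_pos": [0, 0, 0], "turn": 0}
  ]
}}

```text
clock: 11.0
eef_pos: [429.8, -208.8, 40.8]
tcp_rot: [3.139, 0.005, 1.372]
contact_force: [-16.5, -21.2, 34.0]
opening: 0.452
grasp_force: 76.9
```

Request:
{"op": "step_arm", "data": {
  "motion": [
    {"claw": 38, "delta_pos": [-0.5, 0, 1], "turn": 0},
    {"claw": 38, "delta_pos": [-0.5, 0, 1], "turn": 0},
    {"claw": 38, "delta_pos": [0, 0, 1], "turn": 0},
    {"claw": 38, "delta_pos": [0, 0, 0], "turn": 0}
  ]
}}

```text
clock: 11.33
eef_pos: [429.7, -209.6, 37.7]
tcp_rot: [3.139, 0.004, 1.372]
contact_force: [-15.4, -21.2, 31.1]
opening: 0.45
grasp_force: 79.6
```

```bash
cat >> run.py <<'E'
def prof(n):
    g=cv2.cvtColor(load(n)["img"],cv2.COLOR_RGB2GRAY).astype(int)
    print("holes",holes(load(n)["img"]))
    print("c300 @195",g[195:225,300],"\nc316 @230",g[230:255,316],"\n@270",g[270:325,316],"\n@380",g[380:405,316])
E
python3 - <<'E'
from run import *
snap("wrist","w7");prof("w7")
E
```

```text
holes [(array([359.42, 226.59]), np.int32(182)), (array([269.7 , 227.46]), np.int32(184))]
c300 @195 [ 55  54  53  56  53  52  53  53  55  51  57 115 143 138 137 138 136 138
 137 136 142 144 149 148 150 148 147 147 149 148] 
c316 @230 [154 151 154 153 154 155 150 153 152 153 153 155 154 152 151 138 137 142
 140 139 136 137 134 137 135] 
@270 [139 133 136 133 138 134 134 140 135 135 137 137 136 139 137 141 144 140
 143 141 140 140 140 136 135 134 135 136 132 128 135 144 143 143 143 141
 144 142 143 140 143 143 142 142 145 144 142 143 143 143 145 145 142 141
 142] 
@380 [142 146 146 145 146 147 146 143 141 150 189 204 200 201 200 201 199 198
 201 201 199 197 200 198 197]
```

Run:
```python
from run import *
go("w7",[215,244.8,300.3,389.8])
```

```text
w7 phi 20.930917991172027 xyz [ 4.33  0.87 17.95] yaw,roll [0.34 0.34] res [ 0.03  0.12 -0.03  0.12  0.04 -0.49  0.02  0.08]
```

Request:
{"op": "step_arm", "data": {
  "motion": [
    {"claw": 30, "delta_pos": [-1, 0, -4], "turn": 0},
    {"claw": 30, "delta_pos": [-1, 0, -6], "turn": 0},
    {"claw": 30, "delta_pos": [0, 0, -20], "turn": 0},
    {"claw": 30, "delta_pos": [0, 0, -35], "turn": 0},
    {"claw": 30, "delta_pos": [0, 0, -40], "turn": 0},
    {"claw": 30, "delta_pos": [0, 0, -30], "turn": 0},
    {"claw": 30, "delta_pos": [0, 0, 0], "turn": 0},
    {"claw": 30, "delta_pos": [0, 0, 0], "turn": 0}
  ],
  "force": 80
}}

```text
clock: 12.05
eef_pos: [429.8, -208.6, 172.0]
tcp_rot: [3.138, 0.001, 1.37]
contact_force: [-0.2, 0.2, -3.0]
opening: 0.453
grasp_force: 80.8
```

Run:
```python
from run import *
snap("wrist","w8");prof("w8")
```

```text
holes [(array([270.29, 226.77]), np.int32(199)), (array([359.6 , 226.08]), np.int32(198))]
c300 @195 [ 37  37  34  37  39  37  35  35  35  35  69  98 107 102 105 101 106 102
 102 107 112 116 112 115 114 116 114 116 116 113] 
c316 @230 [120 116 117 119 118 117 118 115 117 115 118 115 118 116 108 105 103 108
 110 104 104 104 100 105 103] 
@270 [104 105 103 103 104 103 106 106 105 102 104 104 108 104 110 105 106 106
 107 109 106 105 104 104 102 102 103 101  99 104 113 109 109 107 109 109
 107 109 108 110 110 109 111 109 109 111 112 108 110 111 107 110 111 110
 106] 
@380 [113 111 113 109 110 112 112 110 113 108 133 149 149 146 147 143 146 144
 142 143 144 143 141 143 141]
```

Run:
```python
from run import *
go("w8",[214.5,244.2,299.3,390])
```

```text
w8 phi 20.426344964604603 xyz [ 4.31  1.14 17.98] yaw,roll [ 0.53 -0.17] res [-0.1   0.18  0.1   0.18 -0.04 -0.38 -0.09  0.01]
```

Tilt is 20.0° ± 0.5 unloaded. Turning back and going to the inspection camera.

Request:
{"op": "step_arm", "data": {
  "motion": [
    {"claw": 30, "delta_pos": [0, 0, -8], "turn": 0.12},
    {"claw": 30, "delta_pos": [0, 0, -8], "turn": 0.12},
    {"claw": 30, "delta_pos": [0, 0, -8], "turn": 0.12},
    {"claw": 30, "delta_pos": [0, 0, -8], "turn": 0.12},
    {"claw": 30, "delta_pos": [0, 0, -8], "turn": 0.12},
    {"claw": 30, "delta_pos": [0, 0, -8], "turn": 0.12},
    {"claw": 30, "delta_pos": [0, 0, -8], "turn": 0.12},
    {"claw": 30, "delta_pos": [0, 0, -4], "turn": 0.12}
  ]
}}

```text
clock: 12.77
eef_pos: [428.0, -207.8, 229.0]
tcp_rot: [-3.139, 0.002, 0.404]
contact_force: [-0.3, -0.4, -1.8]
opening: 0.451
grasp_force: 80.9
```

Request:
{"op": "step_arm", "data": {
  "motion": [
    {"claw": 30, "delta_pos": [0, 0, 0], "turn": 0.12},
    {"claw": 30, "delta_pos": [0, 0, 0], "turn": 0.12},
    {"claw": 30, "delta_pos": [0, 0, 0], "turn": 0.12},
    {"claw": 30, "delta_pos": [0, 0, 0], "turn": 0.12},
    {"claw": 30, "delta_pos": [0, 0, 0], "turn": 0.12},
    {"claw": 30, "delta_pos": [1, -20, 0], "turn": 0},
    {"claw": 30, "delta_pos": [1.5, -36, 0], "turn": 0},
    {"claw": 30, "delta_pos": [1.5, -36, 0], "turn": 0}
  ]
}}

```text
clock: 13.43
eef_pos: [448.9, -117.9, 228.2]
tcp_rot: [-3.141, 0.004, -0.193]
contact_force: [1.1, 1.2, -1.7]
opening: 0.454
grasp_force: 80.9
```

Request:
{"op": "step_arm", "data": {
  "motion": [
    {"claw": 30, "delta_pos": [1.5, -36, 0], "turn": 0},
    {"claw": 30, "delta_pos": [1.5, -36, 0], "turn": 0},
    {"claw": 30, "delta_pos": [1.5, -36, 0], "turn": 0},
    {"claw": 30, "delta_pos": [1.5, -36, 0], "turn": 0},
    {"claw": 30, "delta_pos": [1.5, -36, 0], "turn": 0},
    {"claw": 30, "delta_pos": [1.5, -36, 0], "turn": 0},
    {"claw": 30, "delta_pos": [1.5, -36, 0], "turn": 0},
    {"claw": 30, "delta_pos": [1, -18, 0], "turn": 0}
  ]
}}

```text
clock: 14.1
eef_pos: [511.9, 147.6, 228.0]
tcp_rot: [3.141, 0.003, -0.189]
contact_force: [0.2, -0.1, -2.2]
opening: 0.45
grasp_force: 80.8
```

Request:
{"op": "step_arm", "data": {
  "motion": [
    {"claw": 30, "delta_pos": [0, 0, 0], "turn": 0},
    {"claw": 30, "delta_pos": [0, 0, 0], "turn": 0}
  ]
}}

```text
clock: 14.27
eef_pos: [511.2, 144.8, 228.1]
tcp_rot: [3.14, 0.003, -0.188]
contact_force: [-0.4, 0.6, -1.9]
opening: 0.452
grasp_force: 80.8
```

Run:
```python
from run import *
from rig import *
s=sense();print(s["clock"],s["eef_pos"],s["tcp_rot"],s["grasp_force"],s["contact_force"])
w=snap("wrist","w9")
for p in [(646,154.4,10),(638.2,84.8,10),(519.1,111.6,10),(529.3,175.6,10),(587.8,130,90)]: print(proj(w,p))
```

```text
14.2667 [511.22 144.81 228.06] [ 3.14  0.   -0.19] 80.82253217697144 [-0.44  0.57 -1.91]
[274.38  41.59]
[359.63  34.42]
[351.05 182.85]
[279.34 185.05]
[317.35 105.93]
```

View pics/w9.png

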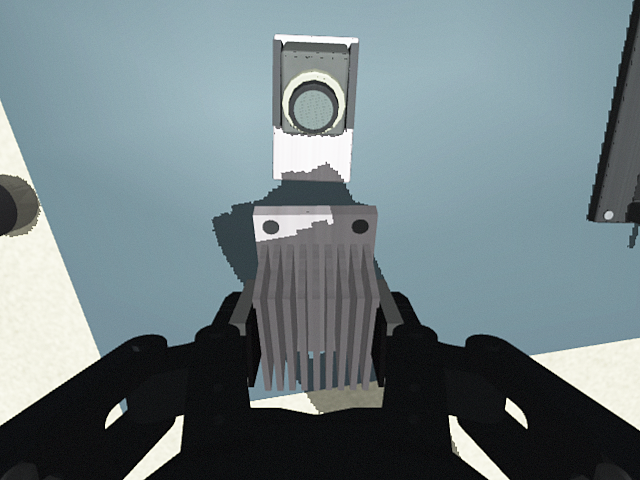

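The last picture shows the foot's corners at about (274,36), (358,39), (350,182) and (274,178). The lens disc is centred at about (313,108). The heatsink is still tilted in the grip.

Run:
```python
from run import *
w=load("w9");im=w["img"].astype(int)
g=cv2.cvtColor(w["img"],cv2.COLOR_RGB2GRAY)
for r in (45,60,150,165): print(r,g[r,266:284],g[r,342:364])
for c in (290,335,345): print(c,g[28:46,c],g[170:190,c])
C=[plane(w,p,10) for p in [(274,36),(358,39),(350,182),(274,178)]]
print(C,np.mean(C,0))
ax=lambda a,b:np.arctan2((a-b)[1],(a-b)[0])
print(ax(C[0],C[3]),ax(C[1],C[2]),ax(C[0],C[1])-np.pi/2,ax(C[3],C[2])-np.pi/2,"len",np.linalg.norm(C[0]-C[3]),np.linalg.norm(C[0]-C[1]),np.linalg.norm(C[3]-C[2]))
L=plane(w,(313.3,108.3),90);print("lens",L,tri([load("top0"),load("scene0"),w],[(262,238),(329,208),(313.3,108.3)]))
hsv=cv2.cvtColor(w["img"],cv2.COLOR_RGB2HSV)
print(g[108,285:345]);print(g[60:140,313])
```

```text
45 [172 172 171 175 174 181 154 121 113 114 115 117 115 115 127  57   0 123] [ 88  88  84  66 110 255 255 238  86  95 118 115 118 116 117 117 108 161
 174 171 167 171]
60 [174 172 175 176 176 181 159 122 114 113 119 115 119 121  86 100 122 133] [145 145 144 150 144 133 125  82 110 123 122 120 120 120 117 111 163 177
 178 171 174 174]
150 [174 173 174 171 176 173 143 201 244 248 246 246 246 248 248 248 247 248] [249 248 249 249 249 250 251 254 249 191 165 166 168 170 170 167 166 167
 166 169 171 168]
165 [169 170 171 171 173 172 141 212 248 247 245 245 245 248 248 247 247 247] [248 248 249 248 249 250 254 249 189 160 168 168 169 166 168 166 167 166
 166 166 167 163]
290 [169 170 168 171 172 168 164 232 253 253 252 255 255 190  70  89  91  94] [239 147 112 116 117 121 118 124 116  98  71  62  66  64  63  62  66  65
  69  65]
335 [172 171 173 171 170 170 171 170 171 238 253 252 252 255 255 187  72  87] [204 115 123 125 123 124 121 125 123 124 119  90  66  60  65  65  66  65
  63  66]
345 [172 171 168 169 169 169 172 167 147 222 254 253 251 252 255 254 161  66] [249 248 248 249 248 248 2
[... 274 characters left out ...]
5 -0.241598336621901 len 116.4547667795791 68.82769525145291 68.55003988678827
lens [586.83 132.91  90.  ] [587.49 131.08  84.34]
[238 239 252 165  69  72  72  74  85 156 174 169 171 170 159 163 160 156
 167 170 168 169 169 171 171 171 168 171 172 156 164 160 162 171 161 168
 170 173 167 170 167 169 168 171 158 154 171 159 100  76  80  81  66 139
 239 242 237 238 247 182]
[143 144 140 142 143 145 141 144 150 163 175 190 249 252 242 236 238 239
 248 202  73  40  47  59  88  90  80  80  78  77 136 171 169 171 169 155
 159 171 165 165 170 171 168 170 171 157 162 168 172 171 170 173 170 171
 170 170 171 171 168 166 170 161 160 174 158 160 172 174 184 131  73  78
  76  83 129 121 245 255 250 248]
```

Run:
```python
from run import *
w=load("w9")
P=lambda u,v,z=10:plane(w,(u,v),z)[:2]
A,B=P(290,34.5),P(345,37);D,E=P(285,179),P(345,182.1)
print("end yaws",[np.arctan2(*(x-y)[::-1])-np.pi/2 for x,y in((A,B),(D,E))])
r1,r2=P(351,150),P(350,165);l1=P(272.6,150);l2=P(272.6,165)
y=-0.22;c,s=np.cos(y),np.sin(y);X=np.array([c,s]);Y=np.array([-s,c])
for yw in(-.21,-.22,-.23):
    X=np.array([np.cos(yw),np.sin(yw)]);Y=np.array([-X[1],X[0]])
    xf=(A@X+B@X)/2;xn=(D@X+E@X)/2;yl=(l1@Y+l2@Y)/2;yr=(r1@Y+r2@Y)/2
    print(yw,"len",xf-xn,"wid",yl-yr,"ctr",(xf+xn)/2*X+(yl+yr)/2*Y)
print("sideyaw",np.arctan2(*(P(358,39)-r2)[::-1]),"lens",P(313.4,109.3,90))
from rig import sense
s=sense();ctr=np.array([585.6,133.])
yw=-0.215;X=np.array([np.cos(yw),np.sin(yw)])
V=np.r_[ctr-34.2*X,184.0];print("view",V)
Rt=Ro.from_euler('xyz',[np.pi,0,yw]).as_matrix()
tcp=V-Rt@np.array([4.3,0.8,18.0]);print("tcp target",tcp,toolmove(s,tcp,yw))
print(s["tcp_rot"])
```

```text
end yaws [np.float64(-0.2295924325850558), np.float64(-0.24064862271407383)]
-0.21 len 118.93519783880788 wid 69.06715869726364 ctr [586.15 134.19]
-0.22 len 118.92471498919883 wid 69.04900330776863 ctr [586.09 133.8 ]
-0.23 len 118.9023397671944 wid 69.02394307548352 ctr [586.03 133.41]
sideyaw -0.2285354389008167 lens [586.19 132.97]
view [552.19 140.3  184.  ]
tcp target [548.16 142.   202.  ] (array([36.77, -5.12, 26.29]), np.float64(0.025839438800469378))
[ 3.14  0.   -0.19]
```

Request:
{"op": "step_arm", "data": {
  "motion": [
    {"claw": 30, "delta_pos": [8, -1, 4], "turn": 0},
    {"claw": 30, "delta_pos": [12, -2, 8], "turn": 0},
    {"claw": 30, "delta_pos": [12, -1.5, 8], "turn": 0},
    {"claw": 30, "delta_pos": [5.3, -0.7, 6], "turn": 0.042},
    {"claw": 30, "delta_pos": [0, 0, 0], "turn": 0},
    {"claw": 30, "delta_pos": [0, 0, 0], "turn": 0},
    {"claw": 30, "delta_pos": [0, 0, 0], "turn": 0}
  ]
}}

```text
clock: 14.9
eef_pos: [549.7, 141.5, 204.2]
tcp_rot: [3.141, 0.001, -0.232]
contact_force: [-0.4, -1.0, -1.8]
opening: 0.447
grasp_force: 80.9
```

Run:
```python
from run import *
from rig import *
s=sense();print(s["clock"],s["eef_pos"],s["tcp_rot"]);print(toolmove(s,[548.8,142.9,202],-0.23))
snap("wrist","w10");prof("w10")
```

```text
14.9 [549.69 141.5  204.19] [ 3.14  0.   -0.23]
(array([-1.18, -1.16,  2.19]), np.float64(-0.002226057291041056))
holes [(array([359.74, 226.1 ]), np.int32(194)), (array([270.77, 226.9 ]), np.int32(117))]
c300 @195 [122 124 125 123 124 125 125 120 122 120 136 164 167 167 167 167 168 166
 164 172 224 237 234 234 233 233 234 234 234 234] 
c316 @230 [125 121 126 130 124 126 125 124 124 125 122 122 123 124 116 109 112 113
 113 110 109 109 110 107 106] 
@270 [106 106 109 104 112 110 109 110 110 108 112 109 110 112 111 112 113 113
 116 115 112 111 110 110 105 106 108 103 102 113 115 116 116 115 114 113
 118 114 114 114 115 114 115 115 114 112 115 114 114 117 117 112 115 113
 114] 
@380 [117 116 116 116 116 116 119 114 116 124  97  69  63  68  65  62  67  64
  64  66  64  65  66  65  68]
```

Request:
{"op": "step_arm", "data": {
  "motion": [
    {"claw": 30, "delta_pos": [-1.2, -1.2, 2.2], "turn": 0},
    {"claw": 30, "delta_pos": [0, 0, 0], "turn": 0},
    {"claw": 30, "delta_pos": [0, 0, 0], "turn": 0},
    {"claw": 30, "delta_pos": [0, 0, 0], "turn": 0},
    {"claw": 30, "delta_pos": [0, 0, 0], "turn": 0},
    {"claw": 30, "delta_pos": [0, 0, 0], "turn": 0}
  ]
}}

```text
clock: 15.45
eef_pos: [549.1, 143.8, 202.2]
tcp_rot: [-3.142, -0.0, -0.232]
contact_force: [0.4, -0.1, -0.2]
opening: 0.453
grasp_force: 80.9
```

Run:
```python
from run import *
from rig import *
s=sense();print(s["clock"],s["eef_pos"],s["tcp_rot"],s["qvel"].round(3));print(toolmove(s,[548.8,142.9,202],-0.23))
for n in("scene","top"):
    f=snap(n,n+"F");o=load(n+"0")
    X0=np.array([497.8,-167.2,48]);X1=np.array([471.9,-161.9,48])
    print(n,"knob proj start/drawn",proj(f,X0),proj(f,X1))
    for nm,fr in(("before",o),("now",f)):
        g=cv2.cvtColor(fr["img"],cv2.COLOR_RGB2GRAY);u,v=proj(f,(X0+X1)/2).astype(int)
        sub=g[v-12:v+12,u-12:u+12];ys,xs=np.where(sub<np.percentile(sub,6));print(nm,np.median(xs)+u-12,np.median(ys)+v-12,sub.min(),np.median(sub))
```

```text
15.45 [549.09 143.82 202.21] [-3.14 -0.   -0.23] [-0.  0. -0.  0.  0.  0.]
(array([-0.07,  0.96,  0.21]), np.float64(-0.0019817197305327106))
scene knob proj start/drawn [221.98 287.51] [214.6  280.06]
before 223.0 288.0 0 53.0
now 215.0 280.5 0 63.0
top knob proj start/drawn [386.84 275.82] [384.82 286.65]
before 386.0 277.0 36 89.0
now 384.0 288.0 35 111.5
```

Request:
{"op": "step_arm", "data": {
  "motion": [
    {"claw": 30, "delta_pos": [0, 0.8, 0], "turn": 0},
    {"claw": 30, "delta_pos": [0, 0, 0], "turn": 0},
    {"claw": 30, "delta_pos": [0, 0, 0], "turn": 0},
    {"claw": 30, "delta_pos": [0, 0, 0], "turn": 0},
    {"claw": 30, "delta_pos": [0, 0, 0], "turn": 0},
    {"claw": 30, "delta_pos": [0, 0, 0], "turn": 0}
  ]
}}

```text
clock: 16.05
eef_pos: [548.9, 143.0, 202.1]
tcp_rot: [-3.142, -0.0, -0.232]
contact_force: [-0.5, 0.2, -1.7]
opening: 0.455
grasp_force: 80.9
```

Run:
```python
from rig import *
s=sense();print(s["eef_pos"],s["grasp_force"]);print(sign_off())
```

```text
[548.90305691 142.9567116  202.10656439] 80.85808038711548
the job is handed in; nothing more can be done
None
```

Handed in at about 16 s: the latch is drawn to its stop and the heatsink is held steadily at the view point, tilted about 20° to face the lens by my wrist-camera measurements; the hand-in returned no verdict.

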